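Put the tea boxes, mills and honey back in their places

TASK

Tidy up after breakfast: stand each of the two tea boxes in a bay of its own in the wooden tea caddy, the turned wooden mill in the round recess of the mill stand and the clear square mill in its square recess, and set the honey jar in the middle of its white saucer on the worktop. Everything must end upright and right down on the bottom of its place; knock nothing over on the way, and leave the lemon where it is.

Things in the scene. Friction and masses are not known exactly. Their poses are not given: they have to be found in the camera images.
- tea_box_a: yellow upright card box of tea bags, 57 (its x) x 70 (its y) x 76 mm tall, 85 g. Origin: centre of the underside; z up. Grasp across the 57 mm width, in the upper half. It may stand in either bay of the caddy.
- tea_box_b: green upright card box of tea bags, 58 (its x) x 69 (its y) x 78 mm tall, 90 g; otherwise as the yellow one. It may stand in either bay of the caddy.
- wooden_mill: turned wooden mill, round, 170 mm tall, 180 g: body 58 mm across at the foot, 48 mm at its top (z = 122 mm), round fixed head 49 mm across at z = 141 mm, small metal knob on top. Origin: centre of the underside; z up. Best gripped firmly at z = 127 mm, over the joint of body and head (gripped on the head alone it swings). Its foot is slightly rounded: it may lean by 0.035 rad.
- clear_mill: square clear acrylic pepper mill, 44 x 44 mm (sides along its x and y), 145 mm tall, 220 g: body to z = 94 mm, square head from 95 to 133 mm, small knob above. Origin: centre of the underside; z up. The head is fixed and can be grasped across its flat sides at about z = 110 mm.
- honey_jar: glass honey jar with a black lid, round, 60 mm across, 94 mm tall, 330 g; the lid (fixed, 63 mm across) takes up z = 83 to 94 mm. Origin: centre of the underside; z up. Best grasped by the lid, at about z = 85 mm; gripped lower, the fingers meet the wider lid above.
- tea_caddy: open pale wooden box without lid, 84 (its x) x 187 (its y) x 34 mm tall, with a small brass ball pull on each short end (reaching 14 mm out); fixed to the worktop. A wall across the middle makes two equal bays in line along its y, centred at x = 0, y = +45.5 and y = -45.5 mm, each 74 (x) x 86 (y) mm inside. Walls 5 mm thick, 34 mm high; inner floor at z = 5 mm. Origin: centre of the underside; z up. A tea box fits a bay with its x along the caddy's x.
- mill_stand: dark wooden block, 96 (its x) x 182 (its y) x 24 mm tall, fixed to the worktop, with two recesses 16 mm deep (bottom at z = 8 mm): a round one 74 mm across centred at x = 0, y = +45 mm and a square one 60 x 60 mm (sides along x and y) centred at x = 0, y = -45 mm. Origin: centre of the underside; z up.
- saucer: white loose saucer, 116 mm across, 13 mm high at the rim, 200 g, standing on the worktop; what stands in its middle stands 6 mm above its underside. Origin: centre of the underside; z up.
- lemon: a yellow lemon, 78 (its x) x 55 x 56 mm tall, loose, standing among the things; to be left alone. Origin: the point under its middle where it lies at the start. All the loose things stand in the free strip along the front edge; behind the middle of the strip (from x = 0.52 m, y = -0.19 to 0.24 m) a fixed dish rack with upright plates, up to 0.3 m high, is in the way of crossing there.

How it is judged (in metres and radians):
At the end, for the whole second after the job is handed in: A tea box in each caddy bay, wooden mill in the round recess, clear mill in the square one: each within 12 mm of its middle (x and y), 5 mm of its bottom; honey jar within 15 mm of the centre of the flat-lying saucer; all upright within 0.12 rad, at rest, released ((((x of tea_box_a in the frame of tea_caddy between -0.012 and 0.012 m and y of tea_box_a in the frame of tea_caddy between 0.0335 and 0.0575 m and z of tea_box_a in the frame of tea_caddy between 0 and 0.01 m and angle between tea_box_a's own z axis and vertical below 0.12 rad) and (x of tea_box_b in the frame of tea_caddy between -0.012 and 0.012 m and y of tea_box_b in the frame of tea_caddy between -0.0575 and -0.0335 m and z of tea_box_b in the frame of tea_caddy between 0 and 0.01 m and angle between tea_box_b's own z axis and vertical below 0.12 rad)) or ((x of tea_box_a in the frame of tea_caddy between -0.012 and 0.012 m and y of tea_box_a in the frame of tea_caddy between -0.0575 and -0.0335 m and z of tea_box_a in the frame of tea_caddy between 0 and 0.01 m and angle between tea_box_a's own z axis and vertical below 0.12 rad) and (x of tea_box_b in the frame of tea_caddy between -0.012 and 0.012 m and y of tea_box_b in the frame of tea_caddy between 0.0335 and 0.0575 m and z of tea_box_b in the frame of tea_caddy between 0 and 0.01 m and angle between tea_box_b's own z axis and vertical below 0.12 rad))) and x of wooden_mill in the frame of mill_stand between -0.012 and 0.012 m and y of wooden_mill in the frame of mill_stand between 0.033 and 0.057 m and z of wooden_mill in the frame of mill_stand between 0.003 and 0.013 m and angle between each of wooden_mill, clear_mill, honey_jar's own z axis and vertical below 0.12 rad and x of clear_mill in the frame of mill_stand between -0.012 and 0.012 m and y of clear_mill in the frame of mill_stand between -0.057 and -0.033 m and z of clear_mill in the frame of mill_stand between 0.003 and 0.013 m and horizontal distance between honey_jar and saucer below 0.015 m and z of honey_jar in the frame of saucer between 0.001 and 0.011 m and height (world z) of saucer below 0.008 m and angle between saucer's own z axis and vertical below 0.08 rad and linear speed of each of tea_box_a, tea_box_b, wooden_mill, clear_mill, honey_jar, saucer below 0.02 m/s and angular speed of each of tea_box_a, tea_box_b, wooden_mill, clear_mill, honey_jar, saucer below 0.2 rad/s); the robot touches nothing.
It fails at once if the lemon is moved by more than 30 mm (distance of lemon from where it was at the start of the episode above 0.03 m).
It fails at once if a tea box, a mill or the honey jar is knocked over (angle between any of tea_box_a, tea_box_b, wooden_mill, clear_mill, honey_jar's own z axis and vertical above 0.8 rad).
It also fails if it takes over 128 s, if anything falls off the work surface, if the arm or the gripper's body presses on something with over 40 N, if the wrist force passes 120 N, or if a joint passes its speed limit or range.

ROBOT

A 6-joint arm with a two-finger parallel gripper is mounted at the origin on a cart in front of the work surface, level with it; the furniture and walls round the work are solid. World frame = base frame: x ahead of the robot, y to its left, z up, the work surface at z = 0. Lengths are in mm, angles in rad, forces in N, time in s.
With the tool pointing down it reaches from about 275 to 1000 mm from the base axis. Payload 8.4 kg.
Tool frame: the origin (TCP) lies on the centre line of the jaws, within the pads' length; the fingertips stand r.tip_reach ahead of it and the grasp point (between the pads) lies 11 mm behind it (r.tip_reach is the distance from the TCP to the fingertips, in mm); z points along the fingers, y is the line along which they close (so a half turn about z gives the same grasp; the last joint's range is limited). The gripper opens to 85 mm and grips with 20 to 120 N. Pads are 22 mm wide; open, the fingers measure 114 mm over their backs; the gripper's body (76 mm by 85 mm) begins 54 mm behind the grasp point. The pads swing forward as they close: fully open they stand 13 mm farther back than shut.
Start: joints at [-1.342, 0.353, 1.633, -0, 1.155, -0.002], TCP at [142.971, -608.43, 239.281] pointing down, gripper open.
Joint ranges: [-2.63, 2.63], [-0.92, 2.1], [0.06, 2.66], [-1.3, 4.44], [0, 2.69], [-3.02, 3.02]. Speed limits (rad/s): [2.22, 2.22, 2.79, 3.14, 3.14, 3.14].

INTERFACE

Orientations are given as [roll, pitch, yaw] about the fixed x, y, z axes, in that order (R = Rz(yaw) Ry(pitch) Rx(roll)).
In Python, from rig import r gives the robot as it stands.
- The arm moves only by the tool carry_out, never from a script. Its argument "targets" is a list of rows, each an object with "dp": the shift along the tool's x, y, z in mm, a list of three; "yaw": the turn about the tool's z in degrees. A call has 1 to 12 rows; each row is the pose to reach, as a shift and turn from the pose commanded when the call began, along the tool's axes at that moment; what a row does not reach only later rows make up. A row lasts 1/8 s, in which the tool goes at most 62.5 mm and 10.7 degrees, less where a joint would pass 70% of its speed; a pose out of reach is approached as far as the arm can. A call with a gripper value outside its range is refused whole. "fingers" is the opening, from -1 (shut) to 1 (fully open), so that 0 is half open, set as the call begins (left out, the last holds). The fingers move at their own pace and stop on an object; "grip_force" is the grip in N (left out, the last holds). Time passes only in rows, so rows that repeat a pose let the fingers close. It gives the time, the measured TCP pose, the force, the opening and the grip force at its end, in the units of the state.
- r.sense(): the state, without advancing time (a new reading comes with each control period).
- r.grab_frame(name): name is "scene" or "top" or "wrist"; returns the picture (480x640x3 uint8, red, green, blue); there is no depth.
- r.get_calibration(name): a dict with "fx", "fy", "cx", "cy" (pixels), "rvec" (rotation vector, rad) and "tvec" (3), from world to camera coordinates, as OpenCV has them. Camera axes: x right, y down, z forward; pixel columns grow to the right and rows downward; lengths in mm; the calibration is good to about 2 mm. A picture is of the moment at which its call begins: read the wrist's pose just before it. get_calibration takes no time and is no camera call; for the wrist camera it gives the pose at the moment of the call.
- r.sign_off(): hands the job in; it is judged then, once.
The state is a dict: "clock": time; "qpos": joint angles; "qvel": joint speeds; "joint_efforts": joint torques, N m; "eef_pos": TCP position; "tcp_rot": TCP orientation; "contact_force": force on the tool from outside, world axes, zero at the start; "wrist_torque": the same for the moment, N m; "opening": opening from 0.0 (shut) to 1.0 (fully open); "grasp_force": force on a finger pad.
Only numpy, scipy, OpenCV 4.12 (cv2) and the standard library are available. Lean on these libraries where they do the work, as an engineer would, in place of code of your own. Each camera call takes 0.05 s, during which the arm holds its last target. There are 200 camera calls.

## Working session

There is one attempt and no reset: what is moved stays moved. The work goes in short steps, Python scripts to look and compute and a tool call to move; the robot and the scene stay as the last step left them, time stands still between calls to the robot, and variables do not carry over. Pictures are saved under pics/ and viewed, at most 17 in all, crops included, and the job is handed in when it is done.

Besides the shell and the picture viewer there is one more tool, called in YAML: its name, and indented under it one key for each argument. carry_out: Moves the arm, as the interface text tells. Its arguments: {"type":"object","properties":{"targets":{"type":"array","items":{"type":"object","properties":{"dp":{"type":"array","items":{"type":"number"}},"yaw":{"type":"number"}}}},"fingers":{"type":"number"},"grip_force":{"type":"number"}},"required":["targets"]}

```bash
mkdir -p pics; ls
python3 - <<'E'
from rig import r
import cv2
s=r.sense(); print(s, r.tip_reach)
for n in("top","scene"):
    im=r.grab_frame(n); cv2.imwrite(f"pics/{n}0.png",im[:,:,::-1]); print(r.get_calibration(n))
print(r.get_calibration("wrist"))
E
```

```text
pics
{'clock': 0.0, 'qpos': array([-1.34239790e+00,  3.53639261e-01,  1.63417175e+00,  3.40434452e-05,
        1.15519433e+00, -2.43243589e-03]), 'qvel': array([ 6.15078561e-05, -1.73220028e-03, -1.65969930e-03,  6.15543264e-04,
        1.84154604e-04, -2.45076110e-04]), 'joint_efforts': array([-1.06638960e-03, -6.05253267e+01, -3.42073882e+01, -2.45911724e-04,
        9.29509057e-03, -3.15510681e-05]), 'eef_pos': array([ 142.87216974, -607.9529562 ,  238.55113201]), 'tcp_rot': array([-3.14018005e+00, -3.45621518e-05,  2.30817075e-01]), 'contact_force': array([-0.35080415, -0.02794502, -0.12298352]), 'wrist_torque': array([-0.03916569, -0.00918877, -0.0081692 ]), 'grasp_force': 0.0, 'opening': 1.0011264154856478} 8.0
{'fx': 480.296837520902, 'fy': 480.296837520902, 'cx': 320.93691410506835, 'cy': 243.42475980111587, 'rvec': array([ 2.18072358, -2.19695836,  0.07964456]), 'tvec': array([ -12.7732053 ,  531.26121349, 1252.33989735])}
{'fx': 546.5005797128396, 'fy': 546.5005797128396, 'cx': 318.40630561903254, 'cy': 239.25865775627278, 'rvec': array([ 1.06396977, -2.18551365,  1.17755022]), 'tvec': array([316.07448148, 248.2751175 , 959.29490284])}
{'fx': 347.61032180432943, 'fy': 347.61032180432943, 'cx': 315.44491627557414, 'cy': 245.75831296314684, 'rvec': array([-2.27511567,  1.79936716,  0.26591644]), 'tvec': array([-624.00888867,  -38.48440184,  379.22212349])}
```

View pics/top0.png

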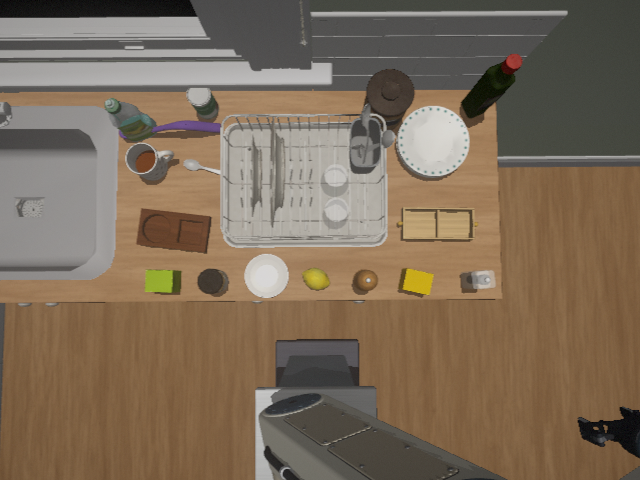

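View pics/scene0.png

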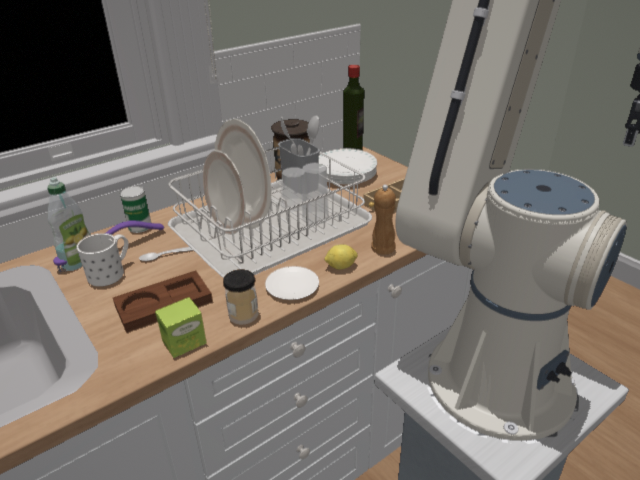

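The top view shows, from left to right: stand (174,230), green box (159,281), jar (211,281), saucer (266,276), lemon (317,279), wooden mill (367,280), yellow box (418,282), clear mill (482,281) and caddy (438,224). Next I'll take enlarged crops.

```bash
cat > h.py <<'E'
import numpy as np, cv2
from rig import r
def unproj(cal,uv,z):
    R=cv2.Rodrigues(np.array(cal["rvec"]))[0]; C=-R.T@cal["tvec"]
    d=R.T@np.array([(uv[0]-cal["cx"])/cal["fx"],(uv[1]-cal["cy"])/cal["fy"],1.])
    return (C+d*(z-C[2])/d[2])[:2]
def crop(im,x0,y0,w,h,k,name):
    cv2.imwrite(name,cv2.resize(im[y0:y0+h,x0:x0+w,::-1],None,fx=k,fy=k,interpolation=cv2.INTER_CUBIC))
E
python3 - <<'E'
from h import *
im=cv2.imread("pics/top0.png")[:,:,::-1]
crop(im,130,200,165,105,4.8,"pics/L.png"); crop(im,345,200,160,105,5,"pics/R.png")
c=r.get_calibration("top");R=cv2.Rodrigues(c["rvec"])[0];print(-R.T@c["tvec"])
E
```

```text
[ 444.54610476  -10.66949315 1285.69894334]
```

View pics/L.png

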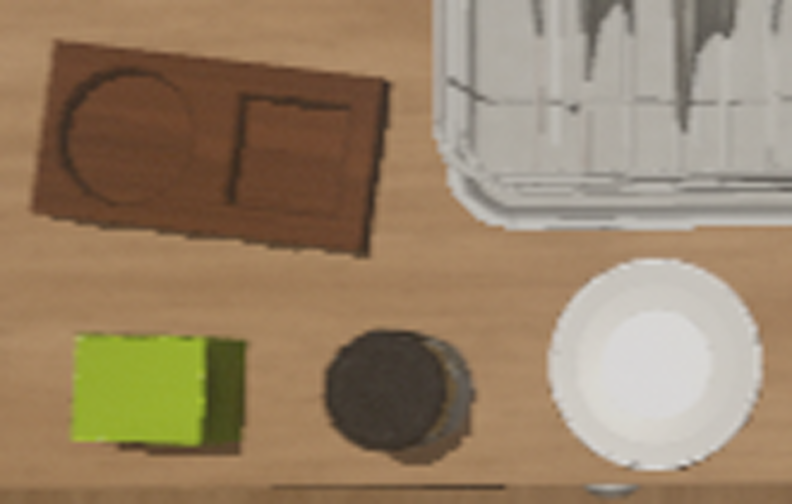

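View pics/R.png

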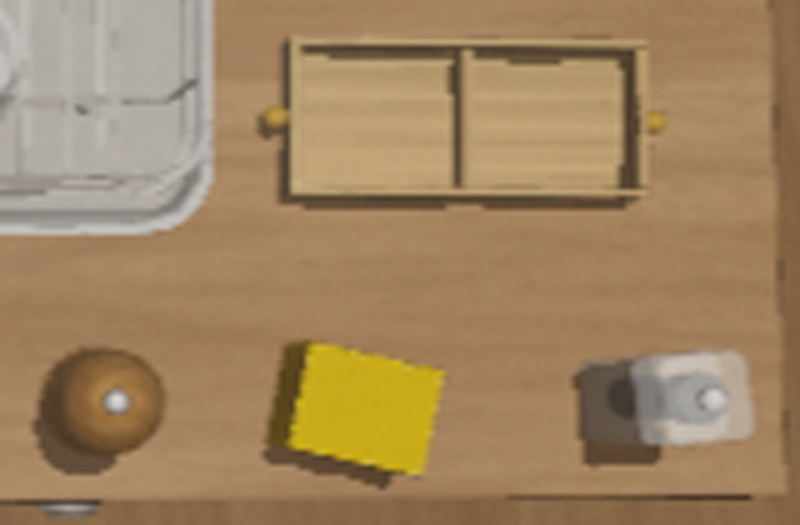

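Run:
```python
from h import *
c=r.get_calibration("top")
def L(x,y,z): return unproj(c,(130+(x+.5)/4.8-.5,200+(y+.5)/4.8-.5),z).round(1)
def Rr(x,y,z): return unproj(c,(345+(x+.5)/5-.5,200+(y+.5)/5-.5),z).round(1)
def quad(f,P,z):
    Q=np.array([f(*p,z) for p in P]); m=Q.mean(0)
    print(m.round(1),'lens',[np.linalg.norm(Q[i]-Q[i-1]).round(1) for i in range(4)],
     'angs',[np.degrees(np.arctan2(*(Q[i]-Q[i-1])[::-1])).round(1) for i in range(4)])
print('stand');quad(L,[(55,41),(385,79),(362,252),(33,212)],24); print(L(127,136,24),L(291,153,24))
print('green');quad(L,[(76,335),(207,337),(202,445),(72,441)],78)
print('jar',L(387,390,94),'saucer',L(655,364,13))
print('wm',Rr(117,401,165), Rr(108,400,141))
print('yel');quad(Rr,[(312,342),(443,370),(422,474),(289,444)],76)
print('clear',Rr(711,399,143),Rr(706,397,133))
print('caddy');quad(Rr,[(291,38),(648,40),(648,195),(291,198)],34);print(Rr(275,119,15),Rr(655,121,15))
```

```text
stand
[569.1 372.6] lens [np.float64(94.8), np.float64(183.0), np.float64(95.9), np.float64(181.7)] angs [np.float64(-6.3), np.float64(-97.0), np.float64(172.9), np.float64(82.6)]
[574.8 417.4] [564.8 327.4]
green
[436.4 390.7] lens [np.float64(55.1), np.float64(68.4), np.float64(56.1), np.float64(67.6)] angs [np.float64(-1.1), np.float64(-91.3), np.float64(178.1), np.float64(87.8)]
jar [435.2 257.9] saucer [447.8 128.9]
wm [ 435.5 -124.9] [ 435.8 -123.1]
yel
[ 430.6 -259.4] lens [np.float64(52.5), np.float64(67.3), np.float64(53.3), np.float64(68.3)] angs [np.float64(-13.8), np.float64(-102.5), np.float64(167.3), np.float64(76.8)]
clear [ 434.1 -409.6] [ 435.  -410.7]
caddy
[ 581.2 -325.4] lens [np.float64(84.3), np.float64(187.8), np.float64(81.7), np.float64(187.1)] angs [np.float64(-1.2), np.float64(-90.7), np.float64(178.3), np.float64(90.1)]
[ 583.3 -226.5] [ 580.8 -429. ]
```

```bash
cat >> h.py <<'E'
def plan(*W):
    s=r.sense(); p=s["eef_pos"]; y=s["tcp_rot"][2]; c,n=np.cos(y),np.sin(y)
    print("t",round(s["clock"],2),"p",p.round(1),"yaw",np.degrees(y).round(1),"open",round(s["opening"],3),"f",s["contact_force"].round(1),s["grasp_force"])
    for w in W:
        d=np.array(w[:3])-p; a=(np.degrees(y)-w[3]+180)%360-180
        print(w,"->",[round(c*d[0]+n*d[1],1),round(n*d[0]-c*d[1],1),round(-d[2],1)],"yaw",round(a,1))
E
python3 -c "
from h import *
plan((435,-410,230,93),(435,-410,99,93))"
```

```text
t 0.1 p [ 142.9 -608.   238.6] yaw 13.2 open 0.998 f [ 1.  -0.7 -0. ] 0.0
(435, -410, 230, 93) -> [np.float64(329.7), np.float64(-125.9), np.float64(8.6)] yaw -79.8
(435, -410, 99, 93) -> [np.float64(329.7), np.float64(-125.9), np.float64(139.6)] yaw -79.8
```

carry_out:
  targets:
    - {"dp": [330, -126, 9], "yaw": -80}
    - {"dp": [330, -126, 9], "yaw": -80}
    - {"dp": [330, -126, 9], "yaw": -80}
    - {"dp": [330, -126, 9], "yaw": -80}
    - {"dp": [330, -126, 9], "yaw": -80}
    - {"dp": [330, -126, 9], "yaw": -80}
    - {"dp": [330, -126, 9], "yaw": -80}
    - {"dp": [330, -126, 9], "yaw": -80}
    - {"dp": [330, -126, 9], "yaw": -80}
    - {"dp": [330, -126, 9], "yaw": -80}
  fingers: 1
  grip_force: 40

```text
clock: 1.35
eef_pos: [435.2, -410.3, 230.1]
tcp_rot: [-3.141, -0.0, 1.625]
contact_force: [-0.5, 0.1, 0.2]
opening: 0.997
grasp_force: 0.0
```

Run:
```python
from h import *
plan((435,-410,99,93))
c=r.get_calibration("wrist"); im=r.grab_frame("wrist"); cv2.imwrite("pics/w1.png",im[:,:,::-1])
R=cv2.Rodrigues(c["rvec"])[0]
for P in [(435,-410,133),(435,-410,0)]:
    q=R@np.array(P)+c["tvec"]; print(c["fx"]*q[0]/q[2]+c["cx"],c["fy"]*q[1]/q[2]+c["cy"])
```

```text
t 1.35 p [ 435.2 -410.3  230.1] yaw 93.1 open 0.997 f [-0.5  0.1  0.2] 0.0
(435, -410, 99, 93) -> [np.float64(0.3), np.float64(-0.2), np.float64(131.1)] yaw 0.1
315.098512864988 250.81041221526007
315.2098849906685 213.07741983535925
```

View pics/w1.png

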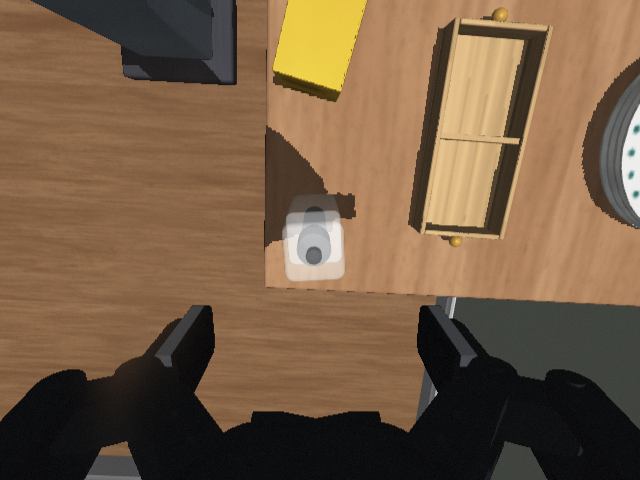

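The wrist image puts the clear mill's head at about (315,250), where I predicted it. The caddy corners are near (458,18), (552,27), (501,238) and (421,234), so I'll check its yaw while descending.

Run:
```python
from h import *
c=r.get_calibration("wrist")
Q=np.array([unproj(c,p,34) for p in [(458,18),(552,27),(501,238),(421,234)]]); print(Q.round(1),Q.mean(0))
Q=np.array([unproj(c,p,0) for p in [(267,130),(266,288)]]); print(Q.round(1))
```

```text
[[ 544.  -232.1]
 [ 623.7 -234.2]
 [ 619.5 -418. ]
 [ 539.9 -418.3]] [ 581.77285919 -325.66358906]
[[ 382.3 -328.7]
 [ 383.9 -499.8]]
```

carry_out:
  targets:
    - {"dp": [0, 0, 40], "yaw": 0}
    - {"dp": [0, 0, 80], "yaw": 0}
    - {"dp": [0, 0, 110], "yaw": 0}
    - {"dp": [0, 0, 131], "yaw": 0}
    - {"dp": [0, 0, 131], "yaw": 0}

```text
clock: 2.02
eef_pos: [434.4, -409.6, 97.8]
tcp_rot: [-3.139, -0.002, 1.626]
contact_force: [0.5, 0.1, 0.3]
opening: 1.0
grasp_force: 0.0
```

carry_out:
  targets:
    - {"dp": [0, 0, 0], "yaw": 0}
    - {"dp": [0, 0, 0], "yaw": 0}
    - {"dp": [0, 0, 0], "yaw": 0}
    - {"dp": [0, 0, 0], "yaw": 0}
    - {"dp": [0, 0, 0], "yaw": 0}
    - {"dp": [0, 0, -15], "yaw": 0}
    - {"dp": [0, 0, -50], "yaw": 0}
    - {"dp": [0, 0, -100], "yaw": 0}
    - {"dp": [0, 0, -150], "yaw": 0}
    - {"dp": [0, 0, -190], "yaw": 0}
    - {"dp": [0, 0, -200], "yaw": 0}
  fingers: -1
  grip_force: 40

```text
clock: 3.4
eef_pos: [436.3, -411.0, 303.3]
tcp_rot: [3.138, 0.004, 1.627]
contact_force: [0.7, -0.3, -3.3]
opening: 0.513
grasp_force: 40.8
```

Run:
```python
from h import *
plan((435,-410,320,93),(420,-100,320,88),(430,250,300,83),(563.7,327.9,260,83),(563.7,327.9,107,83))
```

```text
t 3.4 p [ 436.3 -411.   303.3] yaw 93.2 open 0.513 f [ 0.7 -0.3 -3.3] 40.814085841120686
(435, -410, 320, 93) -> [np.float64(1.1), np.float64(-1.2), np.float64(-16.7)] yaw 0.2
(420, -100, 320, 88) -> [np.float64(311.5), np.float64(1.2), np.float64(-16.7)] yaw 5.2
(430, 250, 300, 83) -> [np.float64(660.4), np.float64(30.8), np.float64(3.3)] yaw 10.2
(563.7, 327.9, 260, 83) -> [np.float64(730.6), np.float64(168.7), np.float64(43.3)] yaw 10.2
(563.7, 327.9, 107, 83) -> [np.float64(730.6), np.float64(168.7), np.float64(196.3)] yaw 10.2
```

carry_out:
  targets:
    - {"dp": [30, 0, -8], "yaw": 2}
    - {"dp": [85, 0, -10], "yaw": 4}
    - {"dp": [145, 0, -10], "yaw": 6}
    - {"dp": [205, 1, -10], "yaw": 8}
    - {"dp": [265, 2, -10], "yaw": 10}
    - {"dp": [325, 2, -10], "yaw": 10}
    - {"dp": [385, 4, -10], "yaw": 10}
    - {"dp": [445, 8, -5], "yaw": 10}
    - {"dp": [505, 12, 0], "yaw": 10}
    - {"dp": [565, 20, 0], "yaw": 10}
    - {"dp": [615, 25, 0], "yaw": 10}
    - {"dp": [660, 40, 0], "yaw": 10}

```text
clock: 4.9
eef_pos: [437.0, 252.6, 298.5]
tcp_rot: [-3.14, 0.001, 1.454]
contact_force: [1.1, -0.3, -2.7]
opening: 0.514
grasp_force: 40.8
```

Run:
```python
from h import *
plan((563.7,327.9,240,83),(563.7,327.9,107,83))
```

```text
t 4.9 p [437.  252.6 298.5] yaw 83.3 open 0.514 f [ 1.1 -0.3 -2.7] 40.800789026980055
(563.7, 327.9, 240, 83) -> [np.float64(89.5), np.float64(117.0), np.float64(58.5)] yaw 0.3
(563.7, 327.9, 107, 83) -> [np.float64(89.5), np.float64(117.0), np.float64(191.5)] yaw 0.3
```

carry_out:
  targets:
    - {"dp": [30, 35, 10], "yaw": 0}
    - {"dp": [60, 75, 30], "yaw": 0}
    - {"dp": [88, 114, 58], "yaw": 0}
    - {"dp": [90, 117, 90], "yaw": 0}
    - {"dp": [90, 117, 120], "yaw": 0}
    - {"dp": [90, 117, 145], "yaw": 0}
    - {"dp": [90, 117, 160], "yaw": 0}

```text
clock: 5.78
eef_pos: [563.8, 325.8, 136.9]
tcp_rot: [-3.139, 0.002, 1.452]
contact_force: [-0.1, -0.6, -1.9]
opening: 0.511
grasp_force: 40.3
```

Run:
```python
from h import *
plan((563.7,327.9,107,83))
im=r.grab_frame("wrist"); cv2.imwrite("pics/w2.png",im[:,:,::-1])
```

```text
t 5.78 p [563.8 325.8 136.9] yaw 83.2 open 0.511 f [-0.1 -0.6 -1.9] 40.287611162311805
(563.7, 327.9, 107, 83) -> [np.float64(2.1), np.float64(-0.3), np.float64(29.9)] yaw 0.2
```

View pics/w2.png

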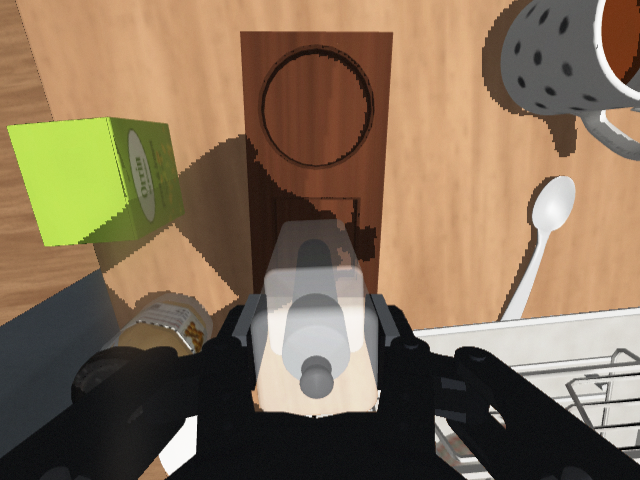

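The mill is lined up with the square recess, which spans columns 277–358 against a mill centre at 316. I'm lowering it now.

carry_out:
  targets:
    - {"dp": [2, 0, 15], "yaw": 0}
    - {"dp": [2, 0, 25], "yaw": 0}
    - {"dp": [2, 0, 30], "yaw": 0}
    - {"dp": [2, 0, 31], "yaw": 0}
    - {"dp": [2, 0, 31], "yaw": 0}

```text
clock: 6.45
eef_pos: [565.4, 328.6, 108.7]
tcp_rot: [3.141, -0.0, 1.453]
contact_force: [-0.7, 0.4, 0.6]
opening: 0.508
grasp_force: 40.5
```

carry_out:
  targets:
    - {"dp": [0, 0, 0], "yaw": 0}
    - {"dp": [0, 0, 0], "yaw": 0}
    - {"dp": [0, 0, 0], "yaw": 0}
    - {"dp": [0, 0, -20], "yaw": 0}
    - {"dp": [0, 0, -60], "yaw": 0}
    - {"dp": [0, 0, -110], "yaw": 0}
    - {"dp": [0, 0, -120], "yaw": 0}
  fingers: 1

```text
clock: 7.32
eef_pos: [567.2, 329.6, 233.9]
tcp_rot: [3.136, -0.005, 1.452]
contact_force: [-0.2, -0.2, -0.4]
opening: 1.002
grasp_force: 0.0
```

Run:
```python
from h import *
plan((436.4,390.7,200,88),(436.4,390.7,50,88))
im=r.grab_frame("wrist"); cv2.imwrite("pics/w3.png",im[:,:,::-1])
```

```text
t 7.33 p [567.2 329.6 233.9] yaw 83.2 open 1.002 f [-0.2 -0.2 -0.4] 0.0
(436.4, 390.7, 200, 88) -> [np.float64(45.2), np.float64(-137.1), np.float64(33.9)] yaw -4.8
(436.4, 390.7, 50, 88) -> [np.float64(45.2), np.float64(-137.1), np.float64(183.9)] yaw -4.8
```

View pics/w3.png

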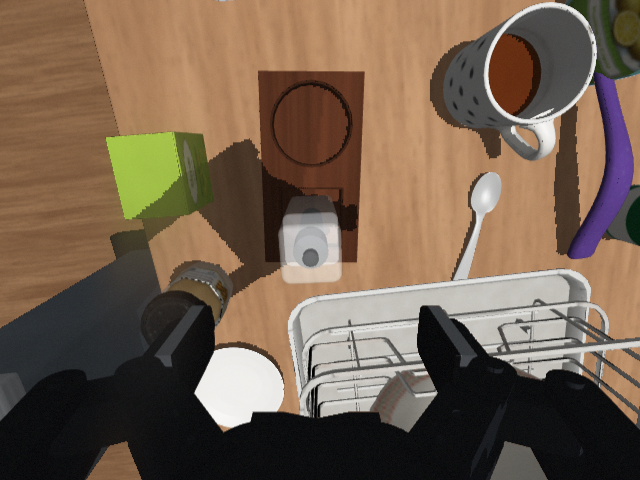

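The clear mill now stands in the square recess, with its knob at (311,257). Green box next, at about (150,175).

carry_out:
  targets:
    - {"dp": [15, -45, 5], "yaw": -2}
    - {"dp": [30, -95, 20], "yaw": -4}
    - {"dp": [45, -137, 40], "yaw": -5}
    - {"dp": [45, -137, 80], "yaw": -5}
    - {"dp": [45, -137, 120], "yaw": -5}
    - {"dp": [45, -137, 155], "yaw": -5}
    - {"dp": [45, -137, 178], "yaw": -5}
    - {"dp": [45, -137, 185], "yaw": -5}
    - {"dp": [45, -137, 185], "yaw": -5}

```text
clock: 8.5
eef_pos: [434.3, 389.1, 43.1]
tcp_rot: [-3.141, 0.001, 1.54]
contact_force: [-0.8, 0.3, 0.1]
opening: 0.999
grasp_force: 0.0
```

carry_out:
  targets:
    - {"dp": [0, 0, 0], "yaw": 0}
    - {"dp": [0, 0, 0], "yaw": 0}
    - {"dp": [0, 0, 0], "yaw": 0}
    - {"dp": [0, 0, 0], "yaw": 0}
    - {"dp": [0, 0, 0], "yaw": 0}
    - {"dp": [0, 0, -15], "yaw": 0}
    - {"dp": [0, 0, -50], "yaw": 0}
    - {"dp": [0, 0, -100], "yaw": 0}
    - {"dp": [0, 0, -150], "yaw": 0}
    - {"dp": [0, 0, -200], "yaw": 0}
    - {"dp": [0, 0, -220], "yaw": 0}
    - {"dp": [0, 0, -220], "yaw": 0}
  fingers: -1
  grip_force: 30

```text
clock: 10.0
eef_pos: [435.1, 389.8, 265.8]
tcp_rot: [3.139, -0.003, 1.54]
contact_force: [0.2, -0.3, -1.1]
opening: 0.676
grasp_force: 32.4
```

Run:
```python
from h import *
plan((425,300,270,88),(425,-250,270,88),(580,-370,200,89),(580,-370,56,89))
im=r.grab_frame("wrist"); cv2.imwrite("pics/w4.png",im[:,:,::-1])
```

```text
t 10.0 p [435.1 389.8 265.8] yaw 88.2 open 0.676 f [ 0.2 -0.3 -1.1] 32.41047441959381
(425, 300, 270, 88) -> [np.float64(-90.1), np.float64(-7.3), np.float64(-4.2)] yaw 0.2
(425, -250, 270, 88) -> [np.float64(-639.8), np.float64(9.7), np.float64(-4.2)] yaw 0.2
(580, -370, 200, 89) -> [np.float64(-755.0), np.float64(168.4), np.float64(65.8)] yaw -0.8
(580, -370, 56, 89) -> [np.float64(-755.0), np.float64(168.4), np.float64(209.8)] yaw -0.8
```

carry_out:
  targets:
    - {"dp": [-30, -3, 0], "yaw": 0}
    - {"dp": [-90, -7, 0], "yaw": 0}
    - {"dp": [-150, -7, 0], "yaw": 0}
    - {"dp": [-210, -5, 0], "yaw": 0}
    - {"dp": [-270, -3, 0], "yaw": 0}
    - {"dp": [-330, 0, 0], "yaw": 0}
    - {"dp": [-390, 3, 0], "yaw": 0}
    - {"dp": [-450, 5, 0], "yaw": 0}
    - {"dp": [-510, 8, 0], "yaw": 0}
    - {"dp": [-570, 10, 0], "yaw": 0}
    - {"dp": [-630, 15, 0], "yaw": 0}
    - {"dp": [-680, 40, 0], "yaw": 0}

```text
clock: 11.55
eef_pos: [451.7, -293.4, 261.8]
tcp_rot: [-3.139, -0.001, 1.538]
contact_force: [0.7, -0.3, 0.1]
opening: 0.671
grasp_force: 32.5
```

carry_out:
  targets:
    - {"dp": [-35, 40, 10], "yaw": 0}
    - {"dp": [-60, 85, 20], "yaw": -1}
    - {"dp": [-75, 125, 40], "yaw": -1}
    - {"dp": [-75, 128, 80], "yaw": -1}
    - {"dp": [-75, 128, 120], "yaw": -1}
    - {"dp": [-75, 128, 150], "yaw": -1}
    - {"dp": [-75, 128, 160], "yaw": -1}
    - {"dp": [-75, 128, 160], "yaw": -1}

```text
clock: 12.55
eef_pos: [578.5, -370.1, 102.3]
tcp_rot: [-3.14, -0.001, 1.557]
contact_force: [0.6, 0.0, 0.1]
opening: 0.67
grasp_force: 32.6
```

Run:
```python
from h import *
plan((580,-371,54,89))
im=r.grab_frame("wrist"); cv2.imwrite("pics/w5.png",im[:,:,::-1])
```

```text
t 12.55 p [ 578.5 -370.1  102.3] yaw 89.2 open 0.67 f [0.6 0.  0.1] 32.57829666137695
(580, -371, 54, 89) -> [np.float64(-0.8), np.float64(1.6), np.float64(48.3)] yaw 0.2
```

View pics/w5.png

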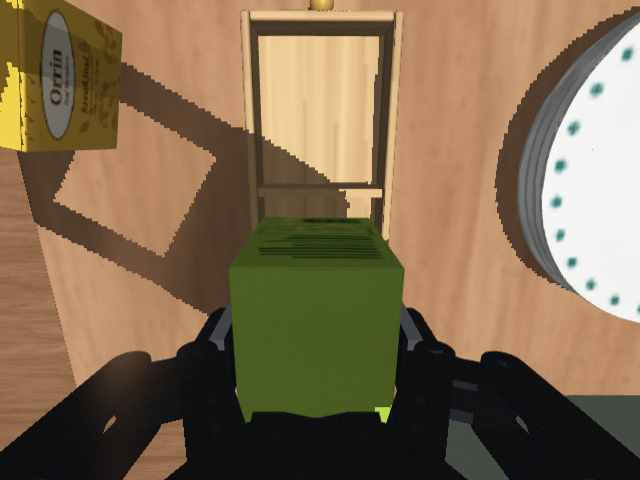

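The green box is held straight. It is centred at column 317 against the caddy centre at about 320, and its front clears the divider at row 190. I'll lower it and release.

carry_out:
  targets:
    - {"dp": [-1, 2, 15], "yaw": 0}
    - {"dp": [-1, 2, 30], "yaw": 0}
    - {"dp": [-1, 2, 42], "yaw": 0}
    - {"dp": [-1, 2, 48], "yaw": 0}
    - {"dp": [-1, 2, 49], "yaw": 0}
    - {"dp": [-1, 2, 49], "yaw": 0}

```text
clock: 13.35
eef_pos: [581.2, -371.7, 54.5]
tcp_rot: [3.141, 0.0, 1.557]
contact_force: [0.7, 0.2, 0.1]
opening: 0.671
grasp_force: 32.6
```

carry_out:
  targets:
    - {"dp": [0, 0, 0], "yaw": 0}
    - {"dp": [0, 0, 0], "yaw": 0}
    - {"dp": [0, 0, 0], "yaw": 0}
    - {"dp": [0, 0, -20], "yaw": 0}
    - {"dp": [0, 0, -60], "yaw": 0}
    - {"dp": [0, 0, -110], "yaw": 0}
    - {"dp": [0, 0, -150], "yaw": 0}
    - {"dp": [0, 0, -150], "yaw": 0}
    - {"dp": [0, 0, -150], "yaw": 0}
  fingers: 1

```text
clock: 14.48
eef_pos: [580.9, -371.5, 204.9]
tcp_rot: [3.141, 0.0, 1.557]
contact_force: [0.2, 0.3, -0.7]
opening: 0.998
grasp_force: 0.0
```

Run:
```python
from h import *
plan((430.6,-259.4,200,77),(430.6,-259.4,48,77))
im=r.grab_frame("wrist"); cv2.imwrite("pics/w6.png",im[:,:,::-1])
```

```text
t 14.47 p [ 580.9 -371.5  204.9] yaw 89.2 open 0.998 f [ 0.2  0.3 -0.7] 0.0
(430.6, -259.4, 200, 77) -> [np.float64(110.0), np.float64(-151.8), np.float64(4.9)] yaw 12.2
(430.6, -259.4, 48, 77) -> [np.float64(110.0), np.float64(-151.8), np.float64(156.9)] yaw 12.2
```

View pics/w6.png

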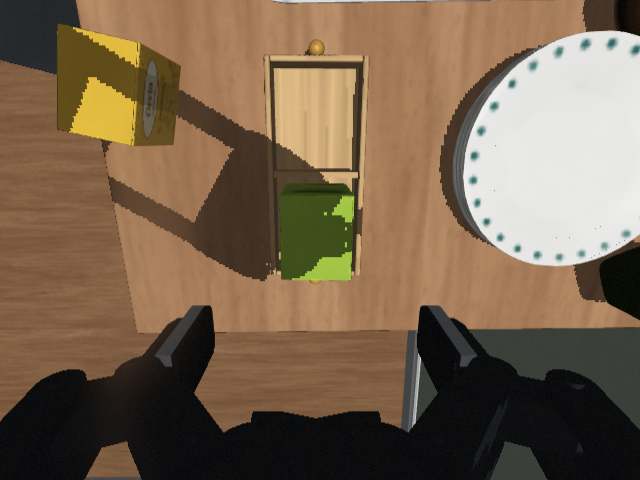

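The green box stands in the near bay, with its top around (317,235). Yellow is next.

carry_out:
  targets:
    - {"dp": [35, -45, 0], "yaw": 4}
    - {"dp": [70, -95, 0], "yaw": 8}
    - {"dp": [105, -145, 5], "yaw": 12}
    - {"dp": [110, -152, 40], "yaw": 12}
    - {"dp": [110, -152, 85], "yaw": 12}
    - {"dp": [110, -152, 125], "yaw": 12}
    - {"dp": [110, -152, 150], "yaw": 12}
    - {"dp": [110, -152, 157], "yaw": 12}
    - {"dp": [110, -152, 157], "yaw": 12}
    - {"dp": [110, -152, 157], "yaw": 12}

```text
clock: 15.78
eef_pos: [431.1, -259.8, 48.1]
tcp_rot: [3.14, 0.0, 1.348]
contact_force: [-0.2, -0.5, 0.1]
opening: 1.0
grasp_force: 0.0
```

carry_out:
  targets:
    - {"dp": [0, 0, 0], "yaw": 0}
    - {"dp": [0, 0, 0], "yaw": 0}
    - {"dp": [0, 0, 0], "yaw": 0}
    - {"dp": [0, 0, 0], "yaw": 0}
    - {"dp": [0, 0, 0], "yaw": 0}
    - {"dp": [0, 0, -15], "yaw": 0}
    - {"dp": [0, 0, -50], "yaw": 0}
    - {"dp": [0, 0, -100], "yaw": 0}
    - {"dp": [0, 0, -140], "yaw": 0}
    - {"dp": [0, 0, -150], "yaw": 0}
    - {"dp": [0, 0, -150], "yaw": 0}
    - {"dp": [0, 0, -150], "yaw": 0}
  fingers: -1
  grip_force: 30

```text
clock: 17.27
eef_pos: [429.6, -259.0, 195.9]
tcp_rot: [-3.139, -0.001, 1.348]
contact_force: [-1.2, -0.2, -1.1]
opening: 0.661
grasp_force: 32.5
```

Run:
```python
from h import *
plan((582,-280,200,89),(582,-280,100,89),(582,-280,54,89))
```

```text
t 17.27 p [ 429.6 -259.   195.9] yaw 77.2 open 0.661 f [-1.2 -0.2 -1.1] 32.48356282711029
(582, -280, 200, 89) -> [np.float64(13.2), np.float64(153.2), np.float64(-4.1)] yaw -11.8
(582, -280, 100, 89) -> [np.float64(13.2), np.float64(153.2), np.float64(95.9)] yaw -11.8
(582, -280, 54, 89) -> [np.float64(13.2), np.float64(153.2), np.float64(141.9)] yaw -11.8
```

carry_out:
  targets:
    - {"dp": [4, 40, 0], "yaw": -4}
    - {"dp": [8, 90, 0], "yaw": -8}
    - {"dp": [12, 140, 5], "yaw": -12}
    - {"dp": [13, 152, 30], "yaw": -12}
    - {"dp": [13, 152, 60], "yaw": -12}
    - {"dp": [13, 152, 85], "yaw": -12}
    - {"dp": [13, 152, 95], "yaw": -12}
    - {"dp": [13, 152, 95], "yaw": -12}
    - {"dp": [13, 152, 95], "yaw": -12}

```text
clock: 18.4
eef_pos: [582.1, -280.7, 103.0]
tcp_rot: [3.141, 0.0, 1.557]
contact_force: [0.1, -0.3, 0.0]
opening: 0.661
grasp_force: 32.6
```

Run:
```python
from h import *
plan((582,-280,54,89))
im=r.grab_frame("wrist"); cv2.imwrite("pics/w7.png",im[:,:,::-1])
```

```text
t 18.4 p [ 582.1 -280.7  103. ] yaw 89.2 open 0.661 f [ 0.1 -0.3  0. ] 32.63234496116638
(582, -280, 54, 89) -> [np.float64(0.7), np.float64(-0.1), np.float64(49.0)] yaw 0.2
```

View pics/w7.png

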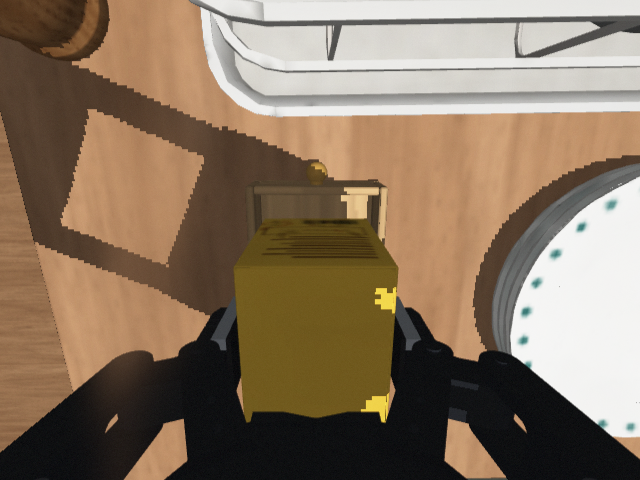

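The yellow box lines up over the far bay: its front edge is at row 220, the end wall at row 190, and columns agree. I'll lower it and release.

carry_out:
  targets:
    - {"dp": [0, 0, 15], "yaw": 0}
    - {"dp": [0, 0, 30], "yaw": 0}
    - {"dp": [0, 0, 42], "yaw": 0}
    - {"dp": [0, 0, 48], "yaw": 0}
    - {"dp": [0, 0, 49], "yaw": 0}
    - {"dp": [0, 0, 49], "yaw": 0}

```text
clock: 19.2
eef_pos: [581.8, -280.5, 53.2]
tcp_rot: [3.141, 0.0, 1.557]
contact_force: [-0.5, 0.1, -0.9]
opening: 0.661
grasp_force: 32.7
```

carry_out:
  targets:
    - {"dp": [0, 0, 0], "yaw": 0}
    - {"dp": [0, 0, 0], "yaw": 0}
    - {"dp": [0, 0, 0], "yaw": 0}
    - {"dp": [0, 0, -20], "yaw": 0}
    - {"dp": [0, 0, -60], "yaw": 0}
    - {"dp": [0, 0, -110], "yaw": 0}
    - {"dp": [0, 0, -165], "yaw": 0}
    - {"dp": [0, 0, -200], "yaw": 0}
    - {"dp": [0, 0, -200], "yaw": 0}
    - {"dp": [0, 0, -200], "yaw": 0}
  fingers: 1

```text
clock: 20.45
eef_pos: [581.3, -280.3, 253.6]
tcp_rot: [3.141, 0.0, 1.557]
contact_force: [-0.3, -0.2, 0.2]
opening: 1.0
grasp_force: 0.0
```

Run:
```python
from h import *
plan((435.5,-124,255,85),(435.5,-124,116,85))
```

```text
t 20.45 p [ 581.3 -280.3  253.6] yaw 89.2 open 1.0 f [-0.3 -0.2  0.2] 0.0
(435.5, -124, 255, 85) -> [np.float64(154.3), np.float64(-147.9), np.float64(-1.4)] yaw 4.2
(435.5, -124, 116, 85) -> [np.float64(154.3), np.float64(-147.9), np.float64(137.6)] yaw 4.2
```

carry_out:
  targets:
    - {"dp": [20, -45, 0], "yaw": 2}
    - {"dp": [60, -95, 0], "yaw": 4}
    - {"dp": [110, -140, 0], "yaw": 4}
    - {"dp": [150, -148, 0], "yaw": 4}
    - {"dp": [154, -148, 20], "yaw": 4}
    - {"dp": [154, -148, 60], "yaw": 4}
    - {"dp": [154, -148, 100], "yaw": 4}
    - {"dp": [154, -148, 130], "yaw": 4}
    - {"dp": [154, -148, 138], "yaw": 4}
    - {"dp": [154, -148, 138], "yaw": 4}
    - {"dp": [154, -148, 138], "yaw": 4}

```text
clock: 21.82
eef_pos: [436.4, -124.6, 116.2]
tcp_rot: [3.14, 0.0, 1.487]
contact_force: [0.4, -0.5, -0.5]
opening: 0.999
grasp_force: 0.0
```

carry_out:
  targets:
    - {"dp": [0, 0, 0], "yaw": 0}
    - {"dp": [0, 0, 0], "yaw": 0}
    - {"dp": [0, 0, 0], "yaw": 0}
    - {"dp": [0, 0, 0], "yaw": 0}
    - {"dp": [0, 0, 0], "yaw": 0}
    - {"dp": [0, 0, 0], "yaw": 0}
    - {"dp": [0, 0, -15], "yaw": 0}
    - {"dp": [0, 0, -50], "yaw": 0}
    - {"dp": [0, 0, -90], "yaw": 0}
    - {"dp": [0, 0, -125], "yaw": 0}
    - {"dp": [0, 0, -140], "yaw": 0}
    - {"dp": [0, 0, -140], "yaw": 0}
  fingers: -1
  grip_force: 70

```text
clock: 23.32
eef_pos: [436.0, -124.5, 255.9]
tcp_rot: [3.14, 0.0, 1.487]
contact_force: [0.2, 0.1, -3.2]
opening: 0.542
grasp_force: 72.2
```

Run:
```python
from h import *
plan((430,340,275,83),(574.5,417.4,275,83),(574.5,417.4,126,83))
im=r.grab_frame("wrist"); cv2.imwrite("pics/w8.png",im[:,:,::-1])
```

```text
t 23.32 p [ 436.  -124.5  255.9] yaw 85.2 open 0.542 f [ 0.2  0.1 -3.2] 72.19131184509024
(430, 340, 275, 83) -> [np.float64(462.4), np.float64(-44.7), np.float64(-19.1)] yaw 2.2
(574.5, 417.4, 275, 83) -> [np.float64(551.6), np.float64(92.8), np.float64(-19.1)] yaw 2.2
(574.5, 417.4, 126, 83) -> [np.float64(551.6), np.float64(92.8), np.float64(129.9)] yaw 2.2
```

View pics/w8.png

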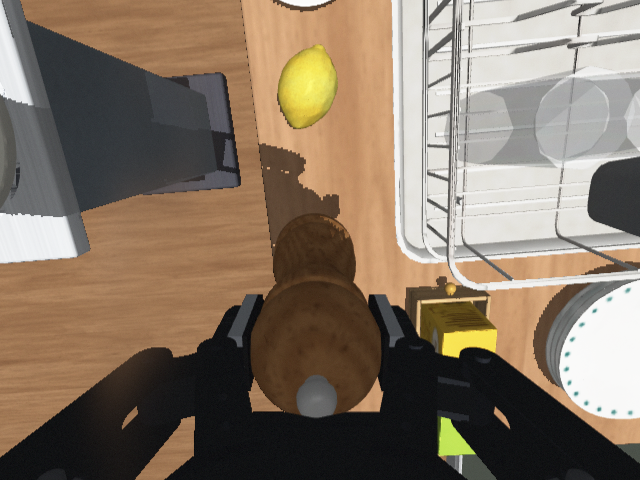

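The wooden mill is gripped and hangs straight, with its foot centred at column 314. Carrying it to the stand.

carry_out:
  targets:
    - {"dp": [25, -2, -5], "yaw": 0}
    - {"dp": [70, -6, -10], "yaw": 1}
    - {"dp": [120, -12, -10], "yaw": 2}
    - {"dp": [170, -17, -10], "yaw": 2}
    - {"dp": [220, -22, -10], "yaw": 2}
    - {"dp": [270, -27, -10], "yaw": 2}
    - {"dp": [320, -31, -10], "yaw": 2}
    - {"dp": [370, -36, -10], "yaw": 2}
    - {"dp": [420, -40, -10], "yaw": 2}
    - {"dp": [460, -30, -10], "yaw": 2}
    - {"dp": [490, 0, -10], "yaw": 2}
    - {"dp": [515, 35, -10], "yaw": 2}

```text
clock: 24.88
eef_pos: [513.2, 386.9, 262.7]
tcp_rot: [-3.139, 0.002, 1.454]
contact_force: [0.2, -0.7, -1.9]
opening: 0.546
grasp_force: 72.3
```

carry_out:
  targets:
    - {"dp": [18, 28, 0], "yaw": 0}
    - {"dp": [32, 50, 5], "yaw": 0}
    - {"dp": [36, 57, 30], "yaw": 0}
    - {"dp": [36, 57, 60], "yaw": 0}
    - {"dp": [36, 57, 90], "yaw": 0}
    - {"dp": [36, 57, 107], "yaw": 0}
    - {"dp": [36, 57, 110], "yaw": 0}
    - {"dp": [36, 57, 110], "yaw": 0}

```text
clock: 25.88
eef_pos: [574.6, 415.1, 155.6]
tcp_rot: [3.141, -0.0, 1.453]
contact_force: [0.2, -0.6, -1.5]
opening: 0.541
grasp_force: 72.3
```

Run:
```python
from h import *
plan((574.5,417.4,126,83))
im=r.grab_frame("wrist"); cv2.imwrite("pics/w9.png",im[:,:,::-1])
```

```text
t 25.88 p [574.6 415.1 155.6] yaw 83.2 open 0.541 f [ 0.2 -0.6 -1.5] 72.34944172902033
(574.5, 417.4, 126, 83) -> [np.float64(2.3), np.float64(-0.4), np.float64(29.6)] yaw 0.2
```

View pics/w9.png

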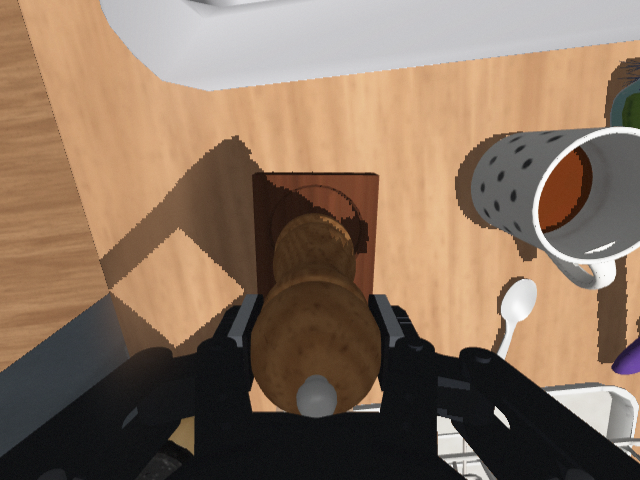

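The mill's foot (col 314) sits over the round recess (cols 272–368). Lowering.

carry_out:
  targets:
    - {"dp": [2, 0, 12], "yaw": 0}
    - {"dp": [2, 0, 22], "yaw": 0}
    - {"dp": [2, 0, 28], "yaw": 0}
    - {"dp": [2, 0, 31], "yaw": 0}
    - {"dp": [2, 0, 31], "yaw": 0}
    - {"dp": [2, 0, 31], "yaw": 0}

```text
clock: 26.68
eef_pos: [574.7, 417.0, 124.4]
tcp_rot: [3.141, -0.0, 1.452]
contact_force: [-0.5, -0.2, -0.1]
opening: 0.546
grasp_force: 72.5
```

carry_out:
  targets:
    - {"dp": [0, 0, 0], "yaw": 0}
    - {"dp": [0, 0, 0], "yaw": 0}
    - {"dp": [0, 0, 0], "yaw": 0}
    - {"dp": [0, 0, 0], "yaw": 0}
    - {"dp": [0, 0, -20], "yaw": 0}
    - {"dp": [0, 0, -60], "yaw": 0}
    - {"dp": [0, 0, -100], "yaw": 0}
    - {"dp": [0, 0, -130], "yaw": 0}
    - {"dp": [0, 0, -130], "yaw": 0}
    - {"dp": [0, 0, -130], "yaw": 0}
  fingers: 1

```text
clock: 27.92
eef_pos: [574.4, 416.7, 254.4]
tcp_rot: [-3.142, 0.0, 1.453]
contact_force: [-0.3, 0.0, -0.7]
opening: 1.003
grasp_force: 0.0
```

Run:
```python
from h import *
plan((435.2,257.9,250,90),(435.2,257.9,74,90))
im=r.grab_frame("wrist"); cv2.imwrite("pics/w10.png",im[:,:,::-1])
```

```text
t 27.93 p [574.4 416.7 254.4] yaw 83.2 open 1.003 f [-0.3  0.  -0.7] 0.0
(435.2, 257.9, 250, 90) -> [np.float64(-174.1), np.float64(-119.5), np.float64(4.4)] yaw -6.8
(435.2, 257.9, 74, 90) -> [np.float64(-174.1), np.float64(-119.5), np.float64(180.4)] yaw -6.8
```

View pics/w10.png

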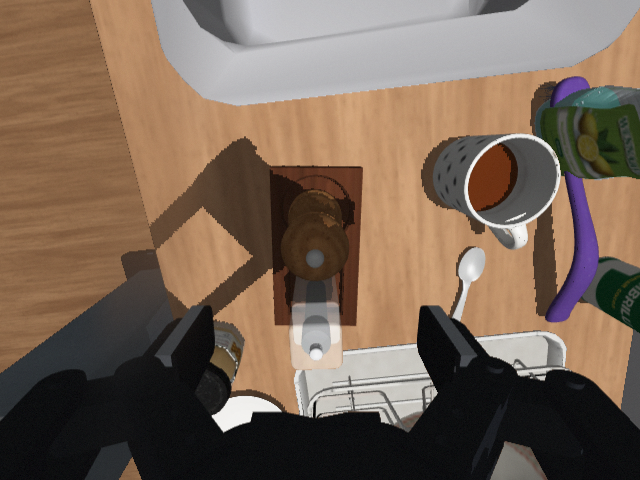

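Both mills are standing in the stand. The jar is next.

carry_out:
  targets:
    - {"dp": [-45, -30, 0], "yaw": -2}
    - {"dp": [-90, -60, 0], "yaw": -4}
    - {"dp": [-135, -92, 2], "yaw": -6}
    - {"dp": [-170, -117, 5], "yaw": -7}
    - {"dp": [-174, -120, 40], "yaw": -7}
    - {"dp": [-174, -120, 90], "yaw": -7}
    - {"dp": [-174, -120, 135], "yaw": -7}
    - {"dp": [-174, -120, 165], "yaw": -7}
    - {"dp": [-174, -120, 178], "yaw": -7}
    - {"dp": [-174, -120, 180], "yaw": -7}
    - {"dp": [-174, -120, 180], "yaw": -7}
    - {"dp": [-174, -120, 180], "yaw": -7}

```text
clock: 29.48
eef_pos: [435.6, 258.7, 75.3]
tcp_rot: [3.14, -0.001, 1.575]
contact_force: [0.8, 1.7, 0.3]
opening: 0.994
grasp_force: 0.0
```

carry_out:
  targets:
    - {"dp": [0, 0, 0], "yaw": 0}
    - {"dp": [0, 0, 0], "yaw": 0}
    - {"dp": [0, 0, 0], "yaw": 0}
    - {"dp": [0, 0, 0], "yaw": 0}
    - {"dp": [0, 0, 0], "yaw": 0}
    - {"dp": [0, 0, -10], "yaw": 0}
    - {"dp": [0, 0, -30], "yaw": 0}
    - {"dp": [0, 0, -50], "yaw": 0}
    - {"dp": [0, 0, -60], "yaw": 0}
    - {"dp": [0, 0, -60], "yaw": 0}
    - {"dp": [0, 0, -60], "yaw": 0}
  fingers: -1
  grip_force: 60

```text
clock: 30.85
eef_pos: [434.5, 258.0, 133.7]
tcp_rot: [-3.141, 0.001, 1.575]
contact_force: [-0.3, 1.0, -3.9]
opening: 0.716
grasp_force: 66.1
```

Run:
```python
from h import *
plan((447.8,128.9,134,90),(447.8,128.9,81.5,90))
im=r.grab_frame("wrist"); cv2.imwrite("pics/w11.png",im[:,:,::-1])
```

```text
t 30.85 p [434.5 258.  133.7] yaw 90.2 open 0.716 f [-0.3  1.  -3.9] 66.06812953948975
(447.8, 128.9, 134, 90) -> [np.float64(-129.1), np.float64(12.8), np.float64(-0.3)] yaw 0.2
(447.8, 128.9, 81.5, 90) -> [np.float64(-129.1), np.float64(12.8), np.float64(52.2)] yaw 0.2
```

View pics/w11.png

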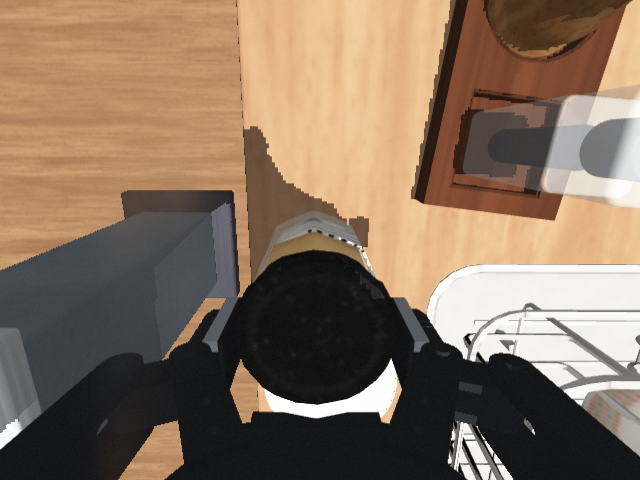

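The jar is held by the lid, and it looks straight. Moving it over the saucer.

carry_out:
  targets:
    - {"dp": [-25, 3, 0], "yaw": 0}
    - {"dp": [-60, 6, 0], "yaw": 0}
    - {"dp": [-95, 10, 0], "yaw": 0}
    - {"dp": [-120, 12, 0], "yaw": 0}
    - {"dp": [-129, 13, 10], "yaw": 0}
    - {"dp": [-129, 13, 25], "yaw": 0}
    - {"dp": [-129, 13, 38], "yaw": 0}
    - {"dp": [-129, 13, 46], "yaw": 0}
    - {"dp": [-129, 13, 50], "yaw": 0}
    - {"dp": [-129, 13, 52], "yaw": 0}
    - {"dp": [-129, 13, 53], "yaw": 0}
    - {"dp": [-129, 13, 53], "yaw": 0}

```text
clock: 32.4
eef_pos: [448.6, 129.4, 81.8]
tcp_rot: [3.141, -0.0, 1.575]
contact_force: [-2.4, -0.0, 1.6]
opening: 0.715
grasp_force: 66.4
```

```bash
python3 -c "
from h import *
plan((447.8,128.9,80.5,90))"
```

```text
t 32.4 p [448.6 129.4  81.8] yaw 90.2 open 0.715 f [-2.4 -0.   1.6] 66.42187356948853
(447.8, 128.9, 80.5, 90) -> [np.float64(-0.5), np.float64(-0.8), np.float64(1.3)] yaw 0.2
```

Force z went from −3.9 to +1.6 N, so the jar is seated. I'll release and retreat to clear the view.

carry_out:
  targets:
    - {"dp": [0, 0, 0], "yaw": 0}
    - {"dp": [0, 0, 0], "yaw": 0}
    - {"dp": [0, 0, 0], "yaw": 0}
    - {"dp": [0, 0, 0], "yaw": 0}
    - {"dp": [0, 0, -20], "yaw": 0}
    - {"dp": [0, 0, -60], "yaw": 0}
    - {"dp": [0, 0, -110], "yaw": 0}
    - {"dp": [0, -40, -160], "yaw": 0}
    - {"dp": [0, -90, -180], "yaw": 0}
    - {"dp": [0, -120, -180], "yaw": 0}
    - {"dp": [0, -120, -180], "yaw": 0}
  fingers: 1

```text
clock: 33.78
eef_pos: [326.8, 128.7, 261.6]
tcp_rot: [3.141, -0.0, 1.576]
contact_force: [0.4, 0.9, -0.2]
opening: 1.003
grasp_force: 0.0
```

Run:
```python
from h import *
plan()
a=r.grab_frame("top"); b=r.grab_frame("scene")
o=np.vstack([cv2.resize(a[185:310,120:500],None,fx=2.1,fy=2.1,interpolation=3),cv2.resize(b[150:360,80:460],None,fx=1.5,fy=1.5)[:,:570].repeat(1,0) if 0 else cv2.resize(b[170:330,80:460],(798,336),interpolation=3)])
cv2.imwrite("pics/end.png",o[:,:,::-1]); print(o.shape)
```

```text
t 33.77 p [326.8 128.7 261.6] yaw 90.3 open 1.003 f [ 0.4  0.9 -0.2] 0.0
(598, 798, 3)
```

View pics/end.png

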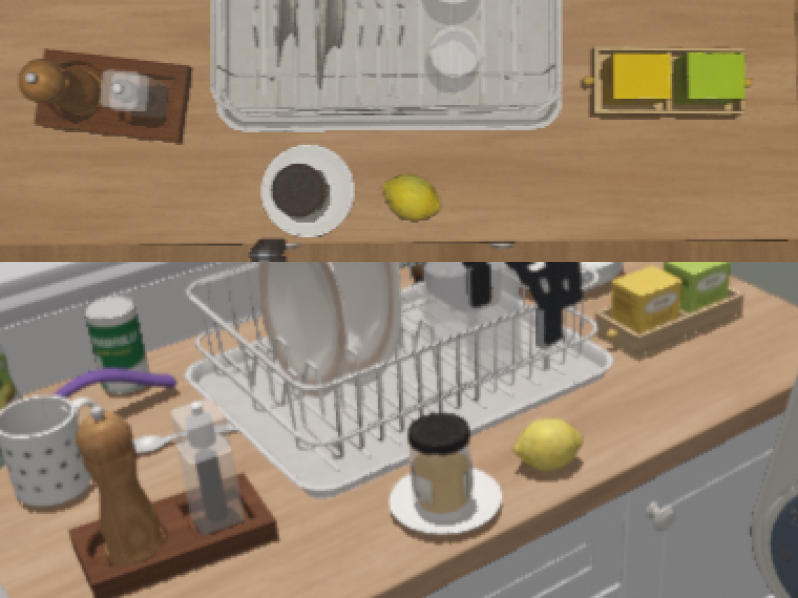

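Everything stands in its place and the lemon hasn't moved. One quick numeric check, then I hand in.

Run:
```python
from h import *
c=r.get_calibration("top")
f=lambda x,y,z: unproj(c,(120+(x+.5)/2.1-.5,185+(y+.5)/2.1-.5),z).round(1)
print('jar',f(300,190,100),'saucer',f(307.5,191,13))
print('yellow',f(642.5,77,81),'green',f(716,75,83),'knob w',f(32,78,176),'knob c',f(119,89,153))
print(r.sign_off())
```

```text
jar [448.2 127.9] saucer [447.1 128.6]
yellow [ 580.7 -281.3] green [ 582.2 -369.2] knob w [573.6 414.9] knob c [563.1 325.6]
the job is handed in; nothing more can be done
None
```

I put both tea boxes, both mills and the honey jar in their places without moving the lemon, and handed the job in at about 34 s. In the last camera check each stood within about 3 mm of its target; no verdict came back.

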